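Set the slicer's thickness wheel and lock it

ROBOT

A 7-joint arm with a two-finger parallel gripper is mounted at the origin on the work surface. World frame = base frame: x ahead of the robot, y to its left, z up, the work surface at z = 0. Lengths are in m, angles in rad, forces in N, time in s.
With the tool pointing down it reaches from about 0.4 to 0.875 m from the base axis. Payload 19.3 kg.
Tool frame: the origin (TCP) lies at the very end of the fingers, on their centre line; the grasp point (between the pads) lies 19 mm behind it; z points along the fingers, y is the line along which they close (so a half turn about z gives the same grasp; the last joint's range is limited). The gripper opens to 85 mm and grips with 20 to 120 N. Pads are 22 mm wide; open, the fingers measure 114 mm over their backs; the gripper's body (76 mm by 85 mm) begins 54 mm behind the grasp point. The pads swing forward as they close: fully open they stand 13 mm farther back than shut.
Start: joints at [-1.18, 0.521, -0.036, 1.599, 0.021, 1.021, -0.113], TCP at [0.278, 0.56, 0.231] pointing down, gripper open.
Joint ranges: [-2.91, 2.91], [-0.3, 2.13], [-1.5, 1.42], [0.17, 2.43], [-1.26, 4.41], [0.16, 1.93], [-2.52, 2.52]. Speed limits (rad/s): [1.89, 1.89, 2.39, 2.39, 3.01, 3.01, 3.01].

INTERFACE

Orientations are given as [roll, pitch, yaw] about the fixed x, y, z axes, in that order (R = Rz(yaw) Ry(pitch) Rx(roll)).
In Python, from workcell import bot gives the robot as it stands.
- The arm moves only by the tool carry_out, never from a script. Its argument "rows" is a list that holds one entry, the list of rows, each a list of 4 numbers: the shift along the tool's x, y, z in m, then the turn about the tool's z in degrees. In form: [[[x, y, z, twist], ...]]. A call has 1 to 12 rows; each row is the pose to reach, as a shift and turn from the pose commanded when the call began, along the tool's axes at that moment; what a row does not reach only later rows make up. A row lasts 1/12 s, in which the tool goes at most 41.7 mm and 7.16 degrees, less where a joint would pass 70% of its speed; a pose out of reach is approached as far as the arm can. A call with a gripper value outside its range is refused whole. "grip" is the finger opening in m, from 0 to 0.0854, set as the call begins (left out, the last holds). The fingers move at their own pace and stop on an object; "grip_force" is the grip in N (left out, the last holds). Time passes only in rows, so rows that repeat a pose let the fingers close. It gives the time, the measured TCP pose, the force, the opening and the grip force at its end, in the units of the state.
- bot.observe(): the state, without advancing time (a new reading comes with each control period).
- bot.grab_frame(name): name is "side" or "top" or "wrist"; returns a dict with "pixels" (480x640x3 uint8, red, green, blue), "K" (3x3 intrinsics, pixels), "k1" (the pictures are not rectified: a ray, as slopes to the right and down, at radius r is drawn at 1 + k1 r^2 times it, then the intrinsics apply), "pose" (4x4, takes a point from camera to world coordinates). Camera axes: x right, y down, z forward; pixel columns grow to the right and rows downward; lengths in m; the calibration is good to about 2 mm. A picture is of the moment at which its call begins. There is no depth.
- bot.job_done(): hands the job in; it is judged then, once.
Trained networks look in a picture, given as the dict that the camera call returned (one of the last four; its "shot" number tells which), for a name from the list of things; names that differ only in an ending like _2 or _b are one class to them, and where a whole thing is asked for, a point or a joint stands for the part that bears it (a point fixed in the world has none). Each returns a list of dicts, best first, with "conf" (0 to 1); they miss things now and then, are a little off and sometimes report something else, mostly with a low value. They report only what shows in the picture. A call takes as long as a camera call.
- bot.look_for(picture, label): "position" ([column, row] in pixels, amid what is visible of it).
- bot.regions_of(picture, label): "region" (480x640 bool, what is visible of it) and "position" ([column, row] in pixels, amid what is visible of it).
- bot.spot_point(picture, label): "position" ([column, row] in pixels: a listed point, or the origin of a listed thing).
The state is a dict: "clock": time; "qpos": joint angles; "qd": joint speeds; "joint_efforts": joint torques, N m; "position": TCP position; "tool_rot": TCP orientation; "force": force on the tool from outside, world axes, zero at the start; "moment": the same for the moment, N m; "grip_width": finger opening in m; "finger_force": force on a finger pad.
Only numpy, scipy, OpenCV 4.12 (cv2) and the standard library are available. Lean on these libraries where they do the work, as an engineer would, in place of code of your own. Each camera call takes 0.05 s, during which the arm holds its last target. There are 200 camera calls.

TASK

The vegetable slicer's slice thickness is set too thin. With a fingertip, flick the edge of the black star wheel round clockwise (seen from above), click by click, until the steel rib on its top clicks to rest in line with the fixed steel pointer (the wedge on the housing, across from the latch), and never go a click past it. Then push the steel lock latch fully home towards the wheel with a fingertip, and leave the bowl, the jar and the pepper mill where they stand.

Things in the scene. Friction and masses are not known exactly. Their poses are not given: they have to be found in the camera images.
- slicer: Vegetable slicer fixed to the counter. Origin on the counter under the star wheel's vertical axis, z up. White housing, flat top 55 mm high, x -67 to +67, y -115 to +70 mm, carries the wheel. Beyond it along the slicer's +x, to 370 mm, a deck 146 mm wide slopes up from 60 to 115 mm high (not used). Pointer on the wheel's +y side, latch on its -y side.
- wheel_axis (a point): Point on the wheel's axis at the top of its disc, 76 mm above the counter. Black star wheel: disc of 31 mm radius, six straight radial teeth 60 degrees apart, 9 mm wide, out to 48 mm radius, all from 58 to 76 mm above the counter. A fingertip put down between two teeth pushes a tooth's flank; the gap is about 39 mm wide at the tips, 23 mm at the disc.
- rib_tip (a point): The outer end of the steel rib (40 mm long, 6 mm wide, 4 mm high) that lies on top of the wheel, from near its hub out along the middle of one of the six teeth; the point is 47.5 mm from the axis, 80 mm above the counter, and turns with the wheel.
- pointer (a point): The inner, narrow end of the fixed steel pointer, a flat dark wedge 15 mm long, 5 mm high, up to 19 mm wide, on top of the housing across the wheel from the latch: 52 mm from the wheel axis along the slicer's +y, 60 mm above the counter. When the wheel is set right, the rib points at it.
- wheel (a joint): Wheel angle, rad: 0 with the rib at the pointer, negative before it, growing clockwise seen from above. Sprung stops every 30 degrees (0.5236); let go, it snaps to the nearest. Starts 2 to 7 clicks before the pointer. A click takes about 3 to 5 N at a tooth. At 0 the rib's tooth lies along the slicer's +y. End stops 48 degrees past and 228 degrees before the pointer.
- latch (a joint): Travel of the lock latch in m: about 0 when open, 0.020 fully home. It slides along the slicer's +y, straight towards the wheel axis, against about 2 N of friction, and stays where it is left.
- latch_tab (a point): Centre of the outer face (turned away from the wheel) of the latch's upright steel tab, 67 mm above the counter: 30 mm wide along the slicer's x, 10 mm thick, 56 to 78 mm above the counter. Open, it is 110 mm from the wheel axis along the slicer's -y; home, 90 mm. Push this face towards the wheel.
- bowl_mid (a point): Middle (25 mm up) of the loose blue bowl, 100 mm across, 50 mm high. Not to be moved.
- jar_mid (a point): Middle (45 mm up) of the loose glass spice jar, 50 mm across, 90 mm high. Not to be moved.
- mill_mid (a point): Middle (55 mm up) of the loose dark wooden pepper mill, 54 mm across, 110 mm high. Not to be moved.

How it is judged:
On the way:
1. the rib rests in line with the pointer while the latch is still open (value of joint wheel between -0.15 and 0.15 rad and value of joint latch below 0.008 m), for 0.3 s.
At the end, for the whole second after the job is handed in: The wheel rests at the stop where the rib is in line with the pointer (within 0.15 rad) and the latch is home (at least 16 of its 20 mm) (value of joint wheel between -0.15 and 0.15 rad and velocity of joint wheel between -0.05 and 0.05 rad/s and value of joint latch above 0.016 m); the robot touches nothing.
It fails at once if the wheel is turned past the pointer to the next click (over 0.35 rad past) (value of joint wheel above 0.35 rad).
It fails at once if the latch is pushed in before the wheel is set (value of joint latch above 0.01 m and value of joint wheel below -0.26 rad).
It fails at once if the bowl is moved by over 20 mm or lifted (distance of bowl_mid from where it was at the start of the episode above 0.02 m).
It fails at once if the jar is moved by over 20 mm or lifted (distance of jar_mid from where it was at the start of the episode above 0.02 m).
It fails at once if the pepper mill is moved by over 20 mm or lifted (distance of mill_mid from where it was at the start of the episode above 0.02 m).
It also fails if it takes over 72 s, if anything falls off the work surface, if the arm or the gripper's body presses on something with over 40 N, if the wrist force passes 120 N, or if a joint passes its speed limit or range.

## Working session

There is one attempt and no reset: what is moved stays moved. The work goes in short steps, Python scripts to look and compute and a tool call to move; the robot and the scene stay as the last step left them, time stands still between calls to the robot, and variables do not carry over. Pictures are saved under pics/ and viewed, at most 10 in all, crops included, and the job is handed in when it is done.

Besides the shell and the picture viewer there is one more tool, called after "Call:" in YAML: its name, and indented under it one key for each argument. carry_out: Moves the arm, as the interface text tells. Its arguments: {"type":"object","properties":{"rows":{"type":"array","items":{"type":"array","items":{"type":"array","items":{"type":"number"}}}},"grip":{"type":"number"},"grip_force":{"type":"number"}},"required":["rows"]}

```bash
mkdir -p pics
cat > h.py <<'E'
import numpy as np, cv2
from workcell import bot
def ray(f,uv):
    K=f["K"];x=(uv[0]-K[0,2])/K[0,0];y=(uv[1]-K[1,2])/K[1,1]
    a,b=x,y
    for _ in range(20):
        s=1+f["k1"]*(a*a+b*b);a,b=x/s,y/s
    P=np.array(f["pose"]);return P[:3,3],P[:3,:3]@np.array([a,b,1.])
def at(f,uv,z):
    o,d=ray(f,uv);return o+d*(z-o[2])/d[2]
def proj(f,p):
    P=np.array(f["pose"]);c=P[:3,:3].T@(np.array(p)-P[:3,3]);a=c[:2]/c[2];a=a*(1+f["k1"]*(a@a))
    return f["K"][:2,:2]@a+f["K"][:2,2]
Z=dict(slicer=0,wheel_axis=.076,rib_tip=.08,pointer=.06,latch_tab=.067,bowl_mid=.025,jar_mid=.045,mill_mid=.055)
def shot(n,file=None):
    f=bot.grab_frame(n);f["K"]=np.array(f["K"])
    if file: cv2.imwrite("pics/"+file,f["pixels"][:,:,::-1])
    return f
def spots(f,names=Z):
    for n in names:
        for r in bot.spot_point(f,n)[:2]:
            print(n,round(r["conf"],2),np.round(r["position"],0),np.round(at(f,r["position"],Z[n]),4))
E
python3 - <<'E'
from h import *
s=bot.observe();print(s["clock"],s["position"],s["tool_rot"],s["force"])
for n in("top","side"):
    f=shot(n,n+"0.png");print(n,np.round(np.array(f["pose"])[:3,3],3));spots(f)
E
```

```text
0.0 [0.2777902  0.55949639 0.23071636] [-3.14043391e+00  8.10559596e-05  2.68080772e+00] [-0.47653067 -0.26412384 -0.2621756 ]
top [ 0.435 -0.014  1.28 ]
slicer 0.88 [320. 260.] [ 0.529  -0.0207  0.    ]
slicer 0.75 [463. 293.] [ 0.4452 -0.3528  0.    ]
wheel_axis 0.74 [320. 258.] [ 0.5261 -0.0206  0.076 ]
rib_tip 0.57 [335. 246.] [ 0.5522 -0.0539  0.08  ]
rib_tip 0.51 [299. 257.] [0.5296 0.0268 0.08  ]
pointer 0.69 [300. 259.] [0.5278 0.0235 0.06  ]
latch_tab 0.51 [373. 253.] [ 0.5368 -0.1374  0.067 ]
bowl_mid 0.94 [148. 227.] [0.6084 0.3772 0.025 ]
bowl_mid 0.48 [322. 260.] [ 0.5276 -0.0252  0.025 ]
jar_mid 0.82 [464. 294.] [ 0.4432 -0.3422  0.045 ]
jar_mid 0.37 [299. 258.] [0.5296 0.0275 0.045 ]
mill_mid 0.96 [482. 198.] [ 0.6599 -0.3904  0.055 ]
side [ 0.284 -0.691  0.934]
slicer 0.86 [308. 258.] [ 0.5263 -0.0132  0.    ]
wheel_axis 0.64 [307. 240.] [ 0.5216 -0.0248  0.076 ]
rib_tip 0.65 [326. 247.] [ 0.5486 -0.0601  0.08  ]
pointer 0.67 [299. 226.] [0.523  0.0317 0.06  ]
latch_tab 0.78 [330. 279.] [ 0.5308 -0.1276  0.067 ]
bowl_mid 0.78 [280. 136.] [0.5934 0.3699 0.025 ]
jar_mid 0.94 [330. 390.] [ 0.4459 -0.333   0.045 ]
jar_mid 0.45 [309. 261.] [ 0.513  -0.0542  0.045 ]
mill_mid 0.63 [453. 372.] [ 0.6609 -0.3887  0.055 ]
```

View pics/top0.png

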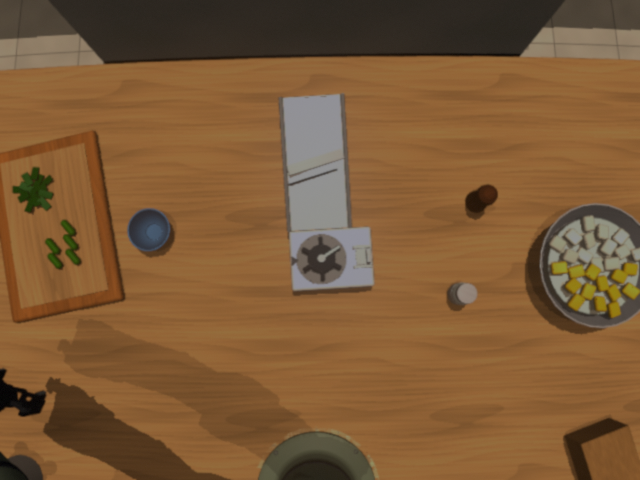

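View pics/side0.png

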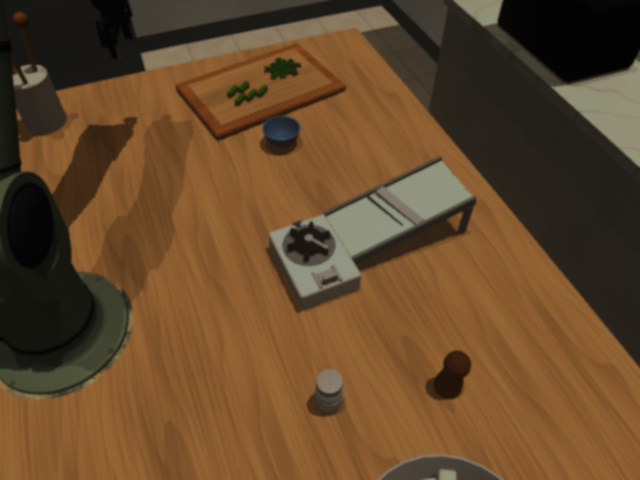

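The top view shows the slicer with its wheel at pixel (320,258), the pointer on the left at (297,260) and the latch at (362,257). The rib points to about 2 o'clock, which is roughly 7 clicks before the pointer. The bowl is at (150,230), the jar at (463,293) and the mill at (483,196), all well clear. The side view agrees: wheel (310,240), latch (328,277). I'll move over the wheel for a close look.

Call:
carry_out:
  rows:
    - [[-0.24,-0.2,0,0],[-0.24,-0.2,0,0],[-0.24,-0.2,0,0],[-0.24,-0.2,0,0],[-0.24,-0.2,0,0],[-0.24,-0.2,0,0],[-0.24,-0.2,0,0],[-0.48,-0.41,0,0],[-0.48,-0.41,0,0],[-0.48,-0.41,0,0],[-0.48,-0.41,0,0],[-0.48,-0.41,0,0]]
  grip: 0

```text
clock: 1.9
position: [0.4757, 0.0984, 0.2316]
tool_rot: [3.141, 0.0, 2.681]
force: [1.7, 0.5, 0.5]
grip_width: 0.0
finger_force: 0.0
```

Run:
```python
from h import *
s=bot.observe();print(s["position"],s["tool_rot"],s["qpos"])
f=shot("wrist","w1.png");print(np.round(f["pose"],3));spots(f,["wheel_axis","rib_tip","pointer","latch_tab"])
```

```text
[0.47571875 0.09841109 0.2316105 ] [3.14112064e+00 4.22607897e-04 2.68083809e+00] [-0.4158493   0.30140812  0.1113769   1.9619269  -0.0428871   0.87983454
  0.82790732]
[[ 0.445  0.861  0.248  0.413]
 [ 0.896 -0.427 -0.123  0.131]
 [-0.     0.277 -0.961  0.375]
 [ 0.     0.     0.     1.   ]]
wheel_axis 0.57 [226. 334.] [ 0.5276 -0.0176  0.076 ]
pointer 0.94 [280. 301.] [0.5273 0.0337 0.06  ]
latch_tab 0.7 [128. 380.] [ 0.5332 -0.129   0.067 ]
```

View pics/w1.png

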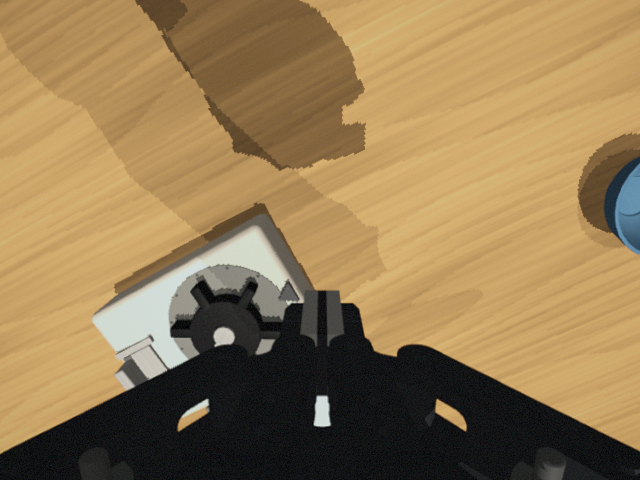

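The wrist view shows the housing with the wheel hub at (224,336), the pointer at (289,290) and the latch at (140,360). The gripper hides part of the wheel, so I'll shift to bring all of it into view.

Call:
carry_out:
  rows:
    - [[-0.18,-0.085,0,0],[-0.18,-0.085,0,0],[-0.18,-0.085,0,0],[-0.18,-0.085,0,0],[-0.18,-0.085,0,0],[-0.18,-0.085,0,0],[-0.18,-0.085,0,0],[-0.18,-0.085,0,0]]

```text
clock: 2.82
position: [0.5984, -0.0539, 0.231]
tool_rot: [3.141, -0.001, 2.683]
force: [0.2, 1.4, -0.0]
grip_width: 0.0
finger_force: 0.0
```

Run:
```python
from h import *
s=bot.observe();print(s["clock"],s["position"],s["qpos"])
f=shot("wrist","w2.png");spots(f,["wheel_axis","rib_tip","pointer","latch_tab","slicer"])
```

```text
2.8167 [ 0.59839361 -0.05391263  0.23095295] [-0.12085498  0.48874164  0.16146564  1.67350091 -0.09141513  0.98753237
  1.18431925]
wheel_axis 0.73 [320. 116.] [ 0.5273 -0.0184  0.076 ]
rib_tip 0.66 [291. 170.] [ 0.552  -0.0549  0.08  ]
pointer 0.59 [385.  83.] [0.5268 0.0357 0.06  ]
latch_tab 0.81 [200. 187.] [ 0.5326 -0.1269  0.067 ]
latch_tab 0.47 [319. 115.] [ 0.5257 -0.0186  0.067 ]
slicer 0.55 [325. 121.] [ 0.5306 -0.0157  0.    ]
```

View pics/w2.png

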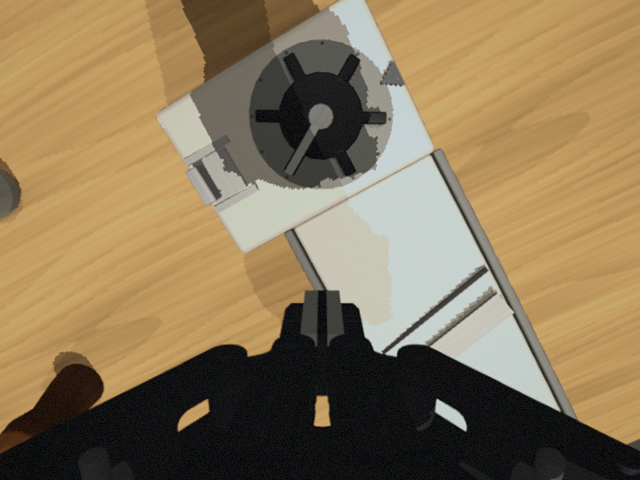

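The wrist view shows the wheel clearly. The hub is at (320,115), the rib's outer end at (290,172), the pointer at (391,75) and the latch at (207,180), which puts the rib 7 clicks before the pointer. I'll put the closed fingertip into the gap on the pointer side, with tool x along the radius, and sweep it in an arc.

Call:
carry_out:
  rows:
    - [[0.103,0.041,0.05,-119],[0.103,0.041,0.05,-119],[0.103,0.041,0.05,-119],[0.103,0.041,0.05,-119],[0.103,0.041,0.05,-119],[0.103,0.041,0.05,-119],[0.103,0.041,0.05,-119],[0.103,0.041,0.05,-119],[0.103,0.041,0.05,-119],[0.103,0.041,0.05,-119],[0.103,0.041,0.05,-119],[0.103,0.041,0.05,-119]]

```text
clock: 4.12
position: [0.5246, 0.0271, 0.1815]
tool_rot: [-3.141, 0.0, -2.096]
force: [0.2, 0.6, 0.1]
grip_width: -0.0001
finger_force: 0.0
```

```bash
cat >> h.py <<'E'
AX=np.array([.5268,-.0183]);YAW=np.radians(2.5)
def rel(target,phi,z):
    """row to reach TCP at target xy, tool x world angle phi deg, height z"""
    s=bot.observe();y0=s["tool_rot"][2];d=np.array(target)-s["position"][:2]
    tx=np.array([np.cos(y0),np.sin(y0)]);ty=np.array([np.sin(y0),-np.cos(y0)])
    tw=(np.degrees(y0)-phi+180)%360-180
    return [round(float(d@tx),4),round(float(d@ty),4),round(float(s["position"][2]-z),4),round(float(tw),1)]
def fing(ang,r):  # finger at world angle ang deg, radius r
    a=np.radians(ang);return AX+r*np.array([np.cos(a),np.sin(a)])
E
python3 - <<'E'
from h import *
s=bot.observe();print(s["clock"],s["position"],np.degrees(s["tool_rot"]),s["qpos"])
print(rel(fing(92.5,.047),272.5,.10),rel(fing(92.5,.047),272.5,.066))
E
```

```text
4.1167 [0.52463589 0.02706085 0.18151878] [-1.79979019e+02  8.92243492e-03 -1.20080795e+02] [ 0.01203777  0.43491441 -0.23224194  1.90361617  0.13351751  0.81745221
  2.32574159]
[-0.0014, 0.0007, 0.0815, -32.6] [-0.0014, 0.0007, 0.1155, -32.6]
```

Joint 7 would run out of range in that direction, so I'll use the gap at 32.5° (deck side) with tool yaw 212.5° instead.

Run:
```python
from h import *
print(rel(fing(32.5,.047),212.5,.10),rel(fing(32.5,.047),212.5,.066))
```

```text
[-0.0036, -0.0463, 0.0815, 27.4] [-0.0036, -0.0463, 0.1155, 27.4]
```

Call:
carry_out:
  rows:
    - [[-0.004,-0.046,0.04,27.4],[-0.004,-0.046,0.07,27.4],[-0.004,-0.046,0.081,27.4],[-0.004,-0.046,0.081,27.4],[-0.004,-0.046,0.081,27.4],[-0.004,-0.046,0.081,27.4],[-0.004,-0.046,0.081,27.4],[-0.004,-0.046,0.081,27.4]]

```text
clock: 4.78
position: [0.5667, 0.0071, 0.1011]
tool_rot: [-3.141, 0.001, -2.578]
force: [-0.4, 0.4, -0.3]
grip_width: 0.0003
finger_force: 0.0
```

Run:
```python
from h import *
s=bot.observe();print(s["clock"],s["position"],np.degrees(s["tool_rot"]),s["qpos"],s["force"])
f=shot("wrist","w3.png");spots(f,["wheel_axis","rib_tip","pointer","latch_tab"])
print(rel(fing(32.5,.047),212.5,.066))
```

```text
4.7833 [0.56669552 0.00706196 0.10110378] [-1.79969968e+02  6.74907170e-02 -1.47695819e+02] [-0.05697525  0.60143269 -0.08382116  1.86012807  0.07520677  0.68176586
  1.95009282] [-0.44526238  0.37584016 -0.34999571]
wheel_axis 0.62 [320. 186.] [ 0.5281 -0.0172  0.076 ]
rib_tip 0.58 [203. 187.] [ 0.5543 -0.0591  0.08  ]
pointer 0.68 [413. 233.] [0.5252 0.0344 0.06  ]
pointer 0.51 [324. 164.] [ 0.5206 -0.0197  0.06  ]
latch_tab 0.9 [94. 55.] [ 0.533  -0.1275  0.067 ]
[-0.0, 0.0001, 0.0346, -0.3]
```

View pics/w3.png

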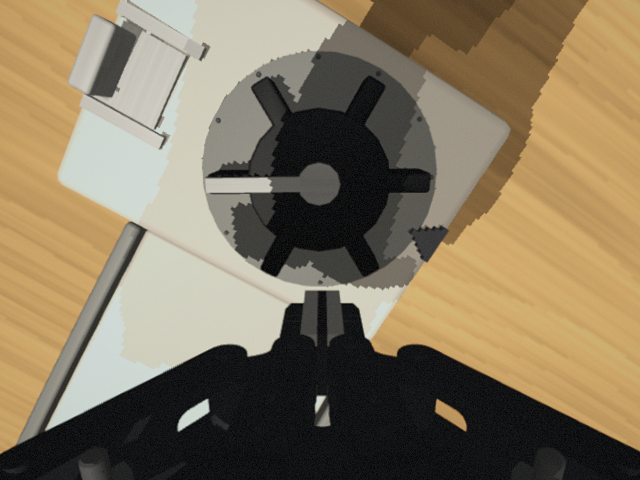

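The view confirms the fingertip is centred outside the gap: teeth at (272,265) and (368,265), hub (320,185), rib pointing left to (205,186) and pointer at (430,242). Next I'll dip down and sweep.

Call:
carry_out:
  rows:
    - [[0,0,0.012,0],[0,0,0.024,0],[0,0,0.035,0],[0,0,0.035,0],[0,0,0.035,0]]

```text
clock: 5.45
position: [0.5657, 0.0069, 0.0642]
tool_rot: [3.141, -0.002, -2.581]
force: [1.0, 0.2, -0.1]
grip_width: -0.0002
finger_force: 0.0
```

Call:
carry_out:
  rows:
    - [[0.0002,-0.0041,0,5],[0.0007,-0.0082,0,10],[0.0016,-0.0122,0,15],[0.0028,-0.0161,0,20],[0.0044,-0.0199,0,25],[0.0063,-0.0235,0,30],[0.0085,-0.027,0,35],[0.011,-0.0302,0,40],[0.0138,-0.0332,0,45],[0.0168,-0.036,0,50],[0.02,-0.0385,0,55],[0.0235,-0.0407,0,60]]

```text
clock: 6.45
position: [0.5684, -0.0401, 0.0657]
tool_rot: [3.141, 0.001, 2.651]
force: [-0.1, -0.0, 0.5]
grip_width: -0.0005
finger_force: 0.0
```

```bash
cat >> h.py <<'E'
def rep():
    s=bot.observe();p=s["position"];d=p[:2]-AX
    print("t",s["clock"],"p",np.round(p,4),"yaw",round(np.degrees(s["tool_rot"][2]),1),"fing ang",round(np.degrees(np.arctan2(d[1],d[0])),1),"r",round(np.hypot(*d),4),"F",np.round(s["force"],1),"q7",round(s["qpos"][6],2))
def rib(f,verbose=True):
    for r in bot.spot_point(f,"rib_tip")[:2]:
        d=at(f,r["position"],.08)[:2]-AX
        print("rib conf",round(r["conf"],2),"r",round(np.hypot(*d),3),"wheel deg",round((92.5-np.degrees(np.arctan2(d[1],d[0]))+180)%360-180,1))
E
python3 - <<'E'
from h import *
rep()
for n in("wrist","top","side"):
    print(n);rib(shot(n,n+"4.png"))
E
```

```text
t 6.45 p [ 0.5684 -0.0401  0.0657] yaw 151.9 fing ang -27.6 r 0.047 F [-0.1 -0.   0.5] q7 1.24
wrist
rib conf 0.82 r 0.047 wheel deg -150.7
top
side
rib conf 0.61 r 0.048 wheel deg -152.8
```

Call:
carry_out:
  rows:
    - [[0.0002,-0.0041,0,5],[0.0007,-0.0082,0,10],[0.0016,-0.0122,0,15],[0.0028,-0.0161,0,20],[0.0044,-0.0199,0,25],[0.0063,-0.0235,0,30],[0.0085,-0.027,0,35],[0.011,-0.0302,0,40],[0.0138,-0.0332,0,45],[0.0168,-0.036,0,50],[0.02,-0.0385,0,55],[0.0235,-0.0407,0,60]]

```text
clock: 7.75
position: [0.5283, -0.0649, 0.0654]
tool_rot: [3.141, -0.0, 1.606]
force: [0.9, 0.7, -0.8]
grip_width: -0.0003
finger_force: 0.0
```

Run:
```python
from h import *
rep()
for n in("wrist","side"):
    print(n);rib(shot(n))
```

```text
t 7.75 p [ 0.5283 -0.0649  0.0654] yaw 92.0 fing ang -88.1 r 0.0467 F [ 0.9  0.7 -0.8] q7 0.54
wrist
rib conf 0.55 r 0.047 wheel deg -90.3
side
rib conf 0.75 r 0.052 wheel deg -86.4
```

Call:
carry_out:
  rows:
    - [[0.0002,-0.0041,0,5],[0.0007,-0.0082,0,10],[0.0016,-0.0122,0,15],[0.0028,-0.0161,0,20],[0.0044,-0.0199,0,25],[0.0063,-0.0235,0,30],[0.0085,-0.027,0,35],[0.011,-0.0302,0,40],[0.0138,-0.0332,0,45],[0.0168,-0.036,0,50],[0.02,-0.0385,0,55],[0.0235,-0.0407,0,60]]

```text
clock: 8.95
position: [0.4869, -0.0429, 0.0653]
tool_rot: [-3.141, -0.0, 0.561]
force: [0.4, -0.4, 0.1]
grip_width: 0.0002
finger_force: 0.0
```

Run:
```python
from h import *
rep()
for n in("wrist","side"):
    print(n);rib(shot(n,n+"6.png"))
```

```text
t 8.95 p [ 0.4869 -0.0429  0.0653] yaw 32.1 fing ang -148.4 r 0.0468 F [ 0.4 -0.4  0.1] q7 -0.23
wrist
rib conf 0.59 r 0.048 wheel deg -29.1
side
```

View pics/wrist6.png

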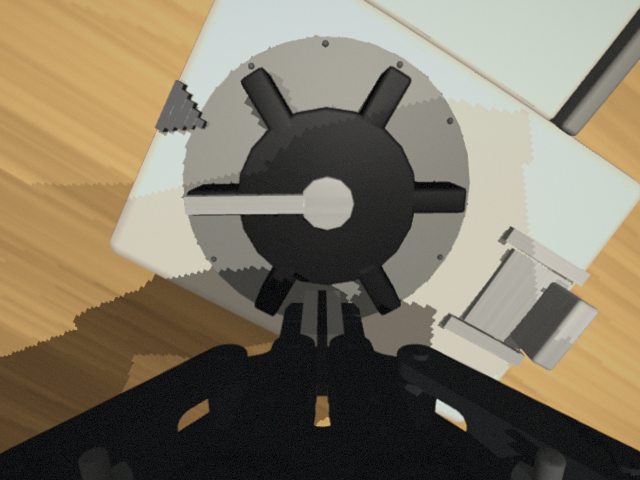

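The rib points left to (187,203), one click before the pointer at (205,122), and the fingertip sits centred in its gap. One more gentle click.

Call:
carry_out:
  rows:
    - [[0.0002,-0.0041,0,5],[0.0007,-0.0082,0,10],[0.0014,-0.0114,0,14],[0.0023,-0.0145,0,18],[0.0033,-0.0176,0,22],[0.004,-0.0191,0,24],[0.0048,-0.0206,0,26],[0.0055,-0.0221,0,28],[0.0063,-0.0235,0,30],[0.0063,-0.0235,0,30]]

```text
clock: 9.98
position: [0.4798, -0.0198, 0.0652]
tool_rot: [-3.142, 0.0, 0.04]
force: [-0.2, -0.4, 0.9]
grip_width: 0.0001
finger_force: 0.0
```

Run:
```python
from h import *
rep();f=shot("wrist","w7.png");rib(f)
```

```text
t 9.9833 p [ 0.4798 -0.0198  0.0652] yaw 2.3 fing ang -178.1 r 0.047 F [-0.2 -0.4  0.9] q7 -0.67
rib conf 0.8 r 0.047 wheel deg 1.1
```

View pics/w7.png

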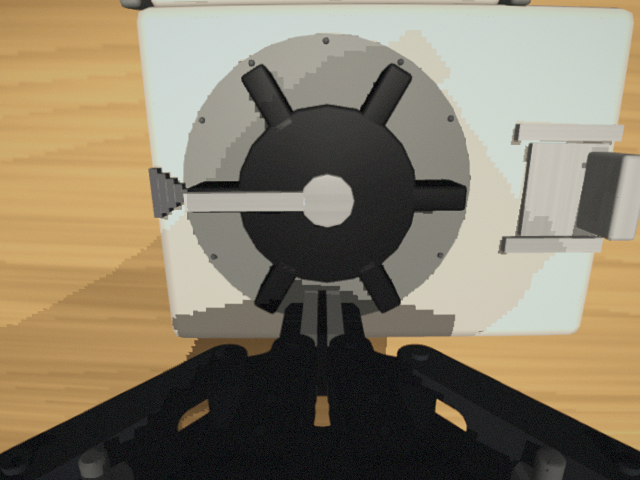

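The wheel is set: the rib's end at (188,202) points at the pointer's tip (186,192), wheel angle about 0, and the latch is still open. Now lift and go behind the latch.

Call:
carry_out:
  rows:
    - [[0,0,-0.025,0],[0,0,-0.05,0],[0,0,-0.055,0],[0,0,-0.055,0],[0,0,-0.055,0]]

```text
clock: 10.5
position: [0.4797, -0.0197, 0.12]
tool_rot: [-3.141, -0.0, 0.039]
force: [-0.6, 0.3, 0.5]
grip_width: -0.0002
finger_force: 0.0
```

Run:
```python
from h import *
rep();f=shot("wrist");rib(f)
for d in(.135,.115,.100,.096): print(d,rel(fing(-87.5,d),2.5,.066))
```

```text
t 10.5 p [ 0.4797 -0.0197  0.12  ] yaw 2.3 fing ang -178.3 r 0.0472 F [-0.6  0.3  0.5] q7 -0.76
rib conf 0.86 r 0.046 wheel deg 2.9
0.135 [0.0483, 0.1353, 0.0536, -0.3]
0.115 [0.0481, 0.1153, 0.0536, -0.3]
0.1 [0.0481, 0.1003, 0.0536, -0.3]
0.096 [0.048, 0.0963, 0.0536, -0.3]
```

Call:
carry_out:
  rows:
    - [[0.048,0.137,0,0],[0.048,0.137,0,0],[0.048,0.137,0,0],[0.048,0.137,0,0],[0.048,0.137,0,0],[0.048,0.137,0,0],[0.048,0.137,0.03,0],[0.048,0.137,0.054,0],[0.048,0.137,0.054,0],[0.048,0.137,0.054,0]]

```text
clock: 11.43
position: [0.5319, -0.1541, 0.0658]
tool_rot: [-3.141, 0.002, 0.038]
force: [-0.0, -0.0, 0.7]
grip_width: -0.0001
finger_force: 0.0
```

Run:
```python
from h import *
rep();f=shot("wrist","w8.png");spots(f,["latch_tab"]);spots(shot("side","side8.png"),["latch_tab"])
```

```text
t 11.4333 p [ 0.5319 -0.1541  0.0658] yaw 2.2 fing ang -87.9 r 0.1359 F [-0.  -0.   0.7] q7 -0.54
latch_tab 0.75 [260. 312.] [ 0.5313 -0.1282  0.067 ]
latch_tab 0.64 [328. 279.] [ 0.5272 -0.1259  0.067 ]
```

View pics/w8.png

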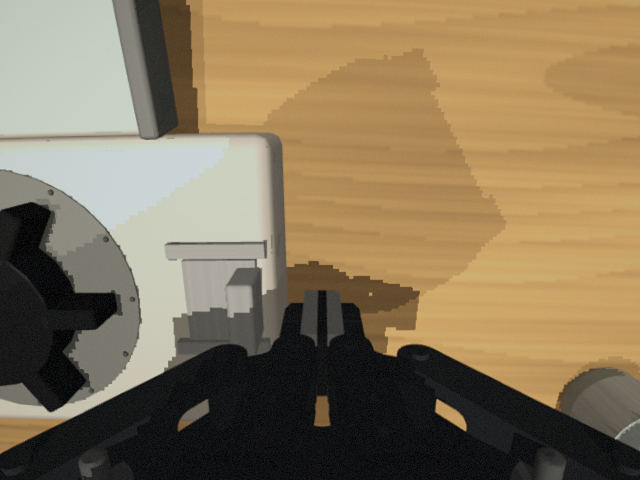

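The fingertip is outside the latch tab at (243,310), lined up with it. The jar at (600,400) stays clear. Now the push.

Call:
carry_out:
  rows:
    - [[0,-0.006,0,0],[0,-0.012,0,0],[0,-0.016,0,0],[0,-0.02,0,0],[0,-0.024,0,0],[0,-0.028,0,0],[0,-0.031,0,0],[0,-0.033,0,0],[0,-0.035,0,0],[0,-0.035,0,0]]

```text
clock: 12.47
position: [0.5315, -0.1222, 0.0666]
tool_rot: [3.137, -0.001, 0.036]
force: [0.7, -14.5, -1.3]
grip_width: 0.0
finger_force: 6.6
```

Run:
```python
from h import *
rep();f=shot("wrist");spots(f,["latch_tab"]);rib(f)
```

```text
t 12.4667 p [ 0.5315 -0.1222  0.0666] yaw 2.1 fing ang -87.4 r 0.104 F [  0.7 -14.5  -1.3] q7 -0.58
latch_tab 0.96 [288. 311.] [ 0.5312 -0.1075  0.067 ]
```

The force has risen to 14.5 N and the tab has moved about 20 mm, so the latch is against its stop. I'll back off, lift and check.

Call:
carry_out:
  rows:
    - [[0,0.01,0,0],[0,0.025,0,0],[0,0.035,0,0],[0,0.035,-0.04,0],[0,0.035,-0.08,0],[0,0.035,-0.1,0],[0,0.035,-0.1,0],[0,0.035,-0.1,0],[0,0.035,-0.1,0]]

```text
clock: 13.37
position: [0.5324, -0.1546, 0.1656]
tool_rot: [-3.141, 0.001, 0.038]
force: [0.3, 0.7, -0.3]
grip_width: -0.0005
finger_force: 0.0
```

Run:
```python
from h import *
rep();f=shot("wrist","w9.png");spots(f,["latch_tab"]);rib(f)
f=shot("side");spots(f,["latch_tab"]);rib(f);cv2.imwrite("pics/side9.png",cv2.resize(f["pixels"][190:330,220:420,::-1],None,fx=4,fy=4))
```

```text
t 13.3667 p [ 0.5324 -0.1546  0.1656] yaw 2.2 fing ang -87.6 r 0.1364 F [ 0.3  0.7 -0.3] q7 -0.65
latch_tab 0.65 [252. 242.] [ 0.531  -0.1087  0.067 ]
rib conf 0.87 r 0.048 wheel deg -0.2
latch_tab 0.58 [325. 271.] [ 0.5283 -0.1048  0.067 ]
rib conf 0.89 r 0.046 wheel deg -2.4
```

View pics/w9.png

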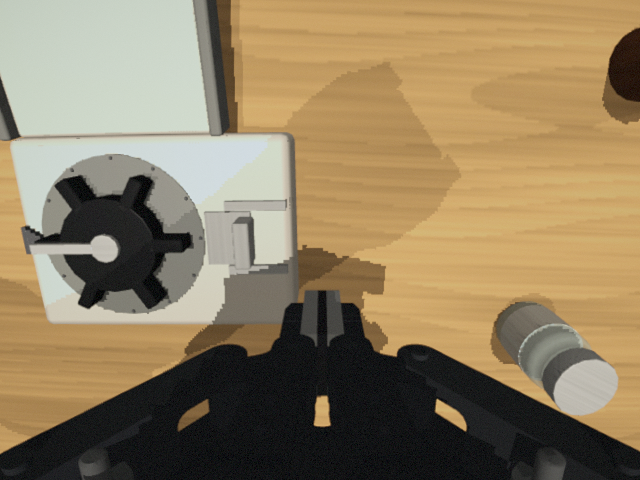

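View pics/side9.png

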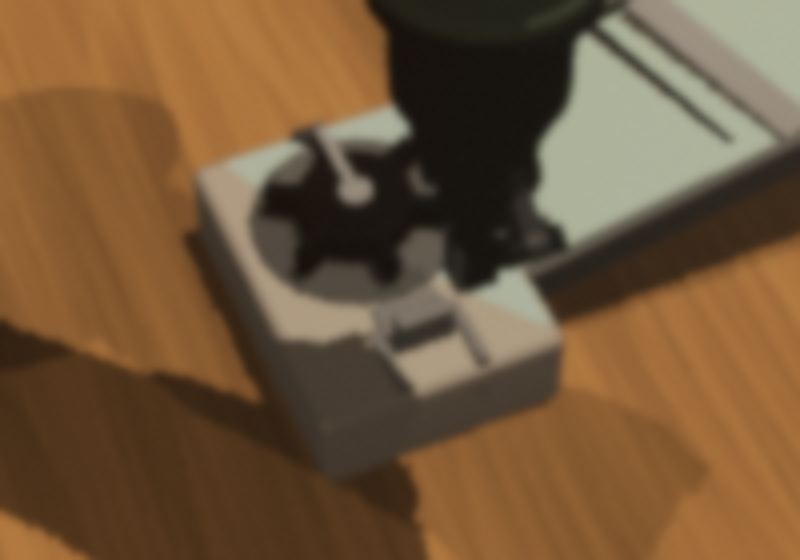

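The wrist view shows the rib's end at (30,248) against the pointer, the latch home at (243,242), and the jar and mill still standing. The side crop agrees, and nothing is touching the robot. Handing in.

```bash
python3 -c "
from workcell import bot
print(bot.job_done())"
```

```text
the job is handed in; nothing more can be done
None
```

The job is handed in: the wheel was clicked round seven clicks to rest with the rib at the pointer (within about 3°), the latch was then pushed home about 20 mm, and the bowl, jar and mill were not touched. The hand-in gave no verdict.

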